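# Index the soft-serve drive cover on its spring bar

## Robot

A 6-joint arm with a two-finger parallel gripper is mounted at the origin on the work surface. World frame = base frame: x ahead of the robot, y to its left, z up, the work surface at z = 0. Lengths are in m, angles in rad, forces in N, time in s.
With the tool pointing down it reaches from about 0.35 to 0.85 m from the base axis. Payload 8.1 kg.
Tool frame: the origin (TCP) lies at the centre of the arm's flange, where the gripper is bolted on; the fingertips stand 186 mm ahead of it and the grasp point (between the pads) lies 167 mm ahead of it; z points along the fingers, y is the line along which they close (so a half turn about z gives the same grasp; the last joint's range is limited). The gripper opens to 93 mm and grips with 3 to 60 N. Pads are 15 mm wide; open, the fingers measure 128 mm over their backs; the gripper's body (75 mm by 188 mm) begins 65 mm behind the grasp point.
Start: joints at [1.254, 0.13, 1.488, -0, 1.523, -0.085], TCP at [0.138, 0.584, 0.405] pointing down, gripper open.
Joint ranges: [-2.96, 2.96], [-0.89, 2.26], [0.02, 2.5], [-1.34, 4.48], [0, 2.73], [-2.66, 2.66]. Speed limits (rad/s): [2.39, 2.39, 2.79, 3.14, 3.14, 3.14].

## Interface

Orientations are given as a rotation vector (axis times angle).
In Python, from plant import read_state, read_camera, camera_params, robot gives the robot as it stands.
- The arm moves only by the tool carry_out, never from a script. Its argument "targets" is a list of rows, each an object of numbers: "hand": the opening in per cent of the stroke, from 0 (shut) to 100 (fully open); "x", "y", "z": the shift along the tool's x, y, z in m; "ax", "ay", "az": the turn, a rotation vector about the tool's x, y, z in rad. In form: [{"hand": .., "x": .., "y": .., "z": .., "ax": .., "ay": .., "az": ..}, ...]. A call has 1 to 8 rows; each row is the pose to reach, as a shift and turn from the pose commanded when the call began, along the tool's axes at that moment; what a row does not reach only later rows make up. A row lasts 1/8 s, in which the tool goes at most 62.5 mm and 10.7 degrees, less where a joint would pass 70% of its speed; a pose out of reach is approached as far as the arm can. A call with a gripper value outside its range is refused whole. The fingers move at their own pace and stop on an object; "newtons" is the grip in N (left out, the last holds). Time passes only in rows, so rows that repeat a pose let the fingers close. It gives the time, the measured TCP pose, the force, the opening and the grip force at its end, in the units of the state.
- read_state(): the state, without advancing time (a new reading comes with each control period).
- read_camera(name): name is "scene" or "top" or "wrist"; returns (picture, depth): 420x560x3 uint8, blue, green, red; 420x560 float32, m along the optical axis (not along the pixel's ray), 0 where there is no reading.
- camera_params(name): a dict with "fx", "fy", "cx", "cy" (pixels), "k1" (the pictures are not rectified: a ray, as slopes to the right and down, at radius r is drawn at 1 + k1 r^2 times it, then the intrinsics apply), "position" and "rotation" of the camera in the world. Camera axes: x right, y up, looking along -z (the intrinsics and any distortion apply to the point x, -y, -z); pixel columns grow to the right and rows downward; lengths in m; the calibration is good to about 2 mm. A picture is of the moment at which its call begins: read the wrist's pose just before it. camera_params takes no time and is no camera call; for the wrist camera it gives the pose at the moment of the call.
- robot.close_job(): hands the job in; it is judged then, once.
The state is a dict: "t": time; "q": joint angles; "dq": joint speeds; "joint_torque": joint torques, N m; "tool_pos": TCP position; "orientation": TCP orientation; "force": force on the tool from outside, world axes, zero at the start; "wrist_torque": the same for the moment, N m; "opening": finger opening in m; "gripper_force": force on a finger pad.
Only numpy, scipy, OpenCV 4.12 (cv2) and the standard library are available. Lean on these libraries where they do the work, as an engineer would, in place of code of your own. Each camera call takes 0.05 s, during which the arm holds its last target. There are 200 camera calls.

## Task

On the blue service stand, turn the steel cover disc on its spigot, using its black finger post, until its flat edge faces the yellow spring bar and the bar has closed flush against the flat. Leave the disc lying flat on the stand, let go, and do not disturb the spare round cover or the red sauce bottle.

Things in the scene. Friction and masses are not known exactly. Their poses are not given: they have to be found in the camera images.
- cover: Loose steel disc (sizes in mm), radius 60, 10 thick, 0.7 kg, on a fixed 12 mm blue plate: top 22 mm above the bench. Origin: underside centre; x points to the middle of its flat (79 long, 45 from centre). Black upright post, 14 dia, 30 tall, at x = -40 mm, top at 52. Its 24 hole turns loosely on a fixed 20 spigot, top at 30. At first, 50 to 140 deg of clockwise turn (from above) are needed.
- bar_face (a point): Centre of the face of the yellow bar (100 x 16 x 10 mm, top 23 mm above bench). Its x points level from the spigot out through the bar, y along the bar. It slides along x; springs press it on the disc with about 5 N: 60 mm from the spigot on the round edge, 45 on the flat. A grey block behind it is 34 mm high. Plate and bar are slippery; turning the disc by its post takes 2 to 6 N.
- spare: Bystander: spare steel cover, fully round without a flat, radius 60 mm, 10 mm thick, with the same black post, loose on the bench beside the stand. Origin: centre of its underside, z up.
- sauce: Bystander: red sauce bottle, 56 mm diameter, 170 mm tall, standing loose on the bench beside the stand. Origin: centre of its underside, z up. An unlisted orange screwdriver lies on the stand's other side.
Mind the look-alikes: they are no part of the job. What is shaped like the cover but green or pink is not meant.

How it is judged:
At the end, for the whole second after the job is handed in: Flat facing the bar within 10 degrees; bar face centre 35 to 52 mm from the disc centre along the flat's normal and within 14 mm of the flat's middle; disc flat (under 5 degrees), underside below 18 mm, at rest; sauce bottle upright (angle between the x axis of cover and the x axis of bar_face, either way round below 0.175 rad and x of bar_face in the frame of cover between 0.035 and 0.052 m and y of bar_face in the frame of cover between -0.014 and 0.014 m and angle between cover's own z axis and vertical below 0.08 rad and height (world z) of cover below 0.018 m and linear speed of cover below 0.02 m/s and angle between sauce's own z axis and vertical below 0.2 rad); the robot touches nothing.
It fails at once if the spare round cover is moved by more than 30 mm (distance of spare from where it was at the start of the episode above 0.03 m).
It fails at once if the sauce bottle is moved by more than 30 mm (distance of sauce from where it was at the start of the episode above 0.03 m).
It also fails if it takes over 38 s, if anything falls off the work surface, if the arm or the gripper's body presses on something with over 40 N, if the wrist force passes 120 N, or if a joint passes its speed limit or range.

## Working session

There is one attempt and no reset: what is moved stays moved. The work goes in short steps, Python scripts to look and compute and a tool call to move; the robot and the scene stay as the last step left them, time stands still between calls to the robot, and variables do not carry over. Pictures are saved under pics/ and viewed, at most 10 in all, crops included, and the job is handed in when it is done.

Besides the shell and the picture viewer there is one more tool, called after "Emit:" as name([rows], argument=value, ...), one row to a line, values as JSON. carry_out: Moves the arm, as the interface text tells. Its arguments: {"type":"object","properties":{"targets":{"type":"array","items":{"type":"object","properties":{"hand":{"type":"number"},"x":{"type":"number"},"y":{"type":"number"},"z":{"type":"number"},"ax":{"type":"number"},"ay":{"type":"number"},"az":{"type":"number"}}}},"newtons":{"type":"number"}},"required":["targets"]}

```bash
ls; mkdir -p pics; cat > h.py <<'E'
import numpy as np,cv2
from plant import *
from scipy.spatial.transform import Rotation as R
def world(name,d,u,v,p=None,z=None):
    p=p or camera_params(name)
    a=np.array([(u-p['cx'])/p['fx'],(v-p['cy'])/p['fy']]);s=a.copy()
    for _ in range(20): s=a/(1+p['k1']*(s@s))
    ray=np.array(p['rotation'])@np.array([s[0],-s[1],-1.]);o=np.array(p['position'])
    if z is not None: return o+ray*(z-o[2])/ray[2]
    k=d[int(v)-1:int(v)+2,int(u)-1:int(u)+2];return o+ray*np.median(k)
E
python3 - <<'E'
from h import *
for n in('scene','top'):
    p=camera_params(n);print(n,p)
    im,d=read_camera(n);cv2.imwrite(f'pics/{n}0.png',im);np.save(n+'_d.npy',d);np.save(n+'_i.npy',im)
print(read_state())
E
```

```text
pics
scene {'fx': 430.29394508064337, 'fy': 430.29394508064337, 'cx': 277.684704763916, 'cy': 203.58550947882978, 'k1': -0.036622442242871235, 'position': array([1.19580055, 0.1406507 , 0.8977823 ]), 'rotation': array([0.46843977, 0.58385775, 1.76244075])}
top {'fx': 482.9333367593362, 'fy': 482.9333367593362, 'cx': 275.0989198571786, 'cy': 213.64909962024188, 'k1': -0.17167492509830276, 'position': array([0.37709713, 0.00666415, 1.12539067]), 'rotation': array([ 0.10299352, -0.12380676, -1.55862428])}
{'t': 0.1, 'q': array([ 1.25360732e+00,  1.31081632e-01,  1.48917172e+00,  2.86156142e-05,
        1.52300843e+00, -8.54202484e-02]), 'dq': array([ 0.00169445, -0.00075136, -0.00482163, -0.00047422, -0.0015927 ,
       -0.00030507]), 'joint_torque': array([ 9.02733645e-04, -5.61340964e+01, -4.93097806e+01,  7.70408451e-02,
        2.92194000e-02, -3.64250343e-05]), 'tool_pos': array([0.13773928, 0.5837624 , 0.40379376]), 'orientation': array([-3.63207438e-01, -3.12016113e+00,  2.55963273e-03]), 'force': array([-0.37676814,  0.76912592, -0.10521476]), 'wrist_torque': array([-0.03585845,  0.01024865, -0.03421158]), 'gripper_force': 0.0, 'opening': 0.09272621678741075}
```

Rotations are rotation vectors.

```bash
sed -i "s/np.array(p\['rotation'\])@/R.from_rotvec(p['rotation']).as_matrix()@/" h.py
```

```text
(no output)
```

View pics/top0.png

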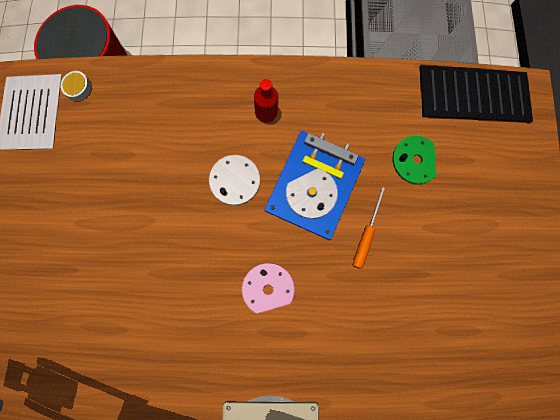

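View pics/scene0.png

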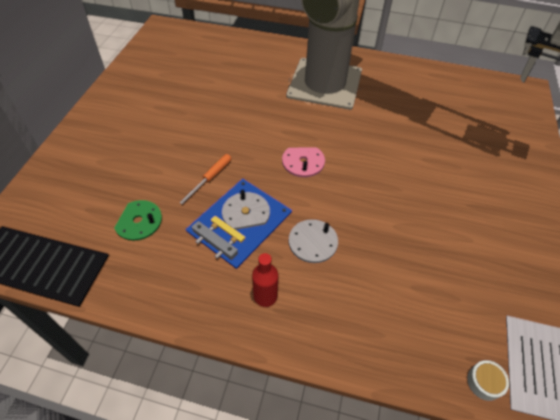

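Candidates in the top view are the steel disc on the blue stand (312,192), the round spare (234,180), green (416,160) and pink (268,288). By the description I choose the one on the stand, with its yellow bar at (323,166), spigot at (312,192) and post near (320,207). The bottle is at (266,100) and the screwdriver at (366,235). Next is one close crop.

```bash
python3 - <<'E'
from h import *
im=np.load('top_i.npy');c=im[125:245,200:370]
cv2.imwrite('pics/crop.png',cv2.resize(c,None,fx=4.7,fy=4.7,interpolation=cv2.INTER_CUBIC))
E
```

```text
(no output)
```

View pics/crop.png

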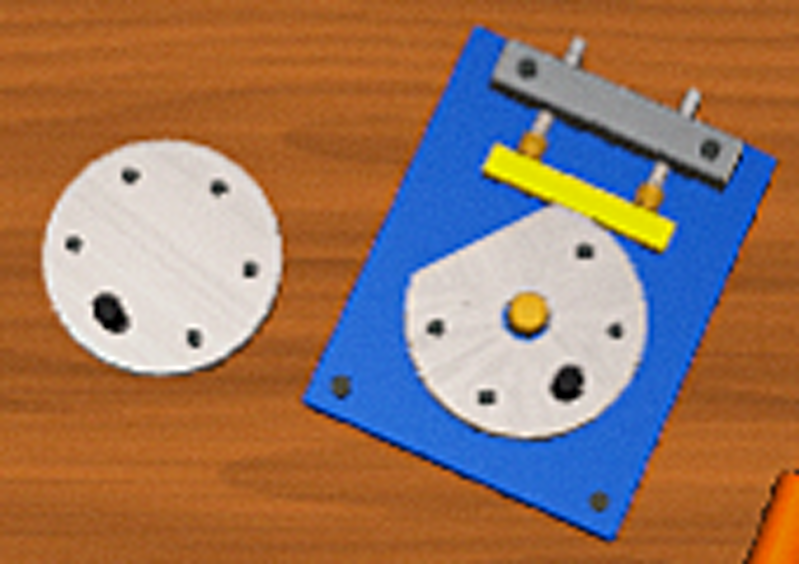

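```bash
cat >> h.py <<'E'
def crop(x,y,z): return world('top',None,200+(x+.5)/4.7-.5,125+(y+.5)/4.7-.5,z=z)
E
python3 - <<'E'
from h import *
np.set_printoptions(precision=4,suppress=True)
ang=lambda v:np.degrees(np.arctan2(v[1],v[0]))
s=crop(527,313,.03);f1=crop(553,205,.022);f2=crop(412,277,.022);m=(f1+f2)/2
b1=crop(484,172,.023);b2=crop(668,249,.023);pt=crop(568,383,.045)
g1=crop(340,386,.012);g2=crop(600,501,.012)
print('spig',s,'flatlen',np.linalg.norm(f1-f2),'flatdist',np.linalg.norm((m-s)[:2]))
e=f1-f2;print('flat normal',ang([e[1],-e[0]])%180-180, ang(m-s));e=b1-b2;print('bar',b1,b2,'normal',ang([e[1],-e[0]]),ang([g1[1]-g2[1],-(g1-g2)[0]]))
print('post',pt,ang(pt-s),np.linalg.norm((pt-s)[:2]))
for n in [(160,257,.01)]: print('spare',crop(*n))
print('post depth', np.load('top_d.npy')[204:211,317:325])
i=np.load('scene_d.npy');print('scene spigot',world('scene',i,246,211),'post',world('scene',i,242,193,z=.052))
print('bottle',world('top',None,266,115,z=.01), 'screwdriver',world('top',None,366,235,z=.015))
st=read_state();r=R.from_rotvec(st['orientation']);print(r.as_matrix())
E
```

```text
spig [ 0.59   -0.0916  0.03  ] flatlen 0.0798780003319984 flatdist 0.04344035605982472
flat normal -151.87174696915335 29.21825696877944
bar [ 0.663 -0.071  0.023] [ 0.6248 -0.163   0.023 ] normal -22.528755813416584 -23.53314029554335
post [ 0.5529 -0.11    0.045 ] -153.61050451488703 0.0414496453694661
spare [0.6206 0.091  0.01  ]
post depth [[1.1139 1.1187 1.0865 1.0889 1.0884 1.0873 1.0887 1.0913]
 [1.1159 1.0975 1.0868 1.0894 1.0874 1.0905 1.0879 1.0889]
 [1.1185 1.0981 1.0893 1.0916 1.0855 1.0857 1.0884 1.0877]
 [1.1173 1.1029 1.0902 1.0875 1.0869 1.0859 1.0867 1.1155]
 [1.1166 1.1074 1.097  1.0901 1.0878 1.0879 1.1036 1.1177]
 [1.1183 1.117  1.111  1.1052 1.1014 1.1101 1.1152 1.1188]
 [1.1158 1.1199 1.118  1.1155 1.1138 1.117  1.1169 1.1178]]
scene spigot [ 0.5972 -0.0881  0.0288] post [ 0.5623 -0.1086  0.052 ]
bottle [0.7809 0.0165 0.01  ] screwdriver [ 0.4907 -0.2197  0.015 ]
[[-0.9733  0.2297 -0.0005]
 [ 0.2297  0.9733 -0.0016]
 [ 0.0002 -0.0017 -1.    ]]
```

Emit:
carry_out([
  {"hand":100,"x":-0.06,"y":-0.06,"z":0.0},
  {"hand":100,"x":-0.1,"y":-0.1,"z":0.0},
  {"hand":60,"x":-0.3,"y":-0.307,"z":0.0,"az":-0.35},
  {"hand":60,"x":-0.3,"y":-0.307,"z":0.0,"az":-0.35},
  {"hand":50,"x":-0.565,"y":-0.579,"z":0.0,"az":-0.69},
  {"hand":50,"x":-0.565,"y":-0.579,"z":0.0,"az":-0.69},
  {"hand":50,"x":-0.565,"y":-0.579,"z":0.0,"az":-0.69},
  {"hand":50,"x":-0.565,"y":-0.579,"z":0.0,"az":-0.69},
])

```text
schema error: expected keys hand, x, y, z, ax, ay, az
```

```bash
cat >> h.py <<'E'
def delta(x,y,z,yang):
    st=read_state();M=R.from_rotvec(st['orientation']).as_matrix()
    d=np.array([x,y,z])-st['tool_pos'];cur=np.degrees(np.arctan2(M[1,1],M[0,1]))
    print('t',st['t'],'pos',st['tool_pos'].round(4),'yang',cur.round(2),'j6',st['q'][5].round(2),'F',st['force'].round(1))
    print('shift',(M.T@d).round(4),'az',-np.radians(yang-cur).round(3))
E
python3 -c "
from h import *
delta(.555,-.11,.33,116)"
```

```text
t 0.1 pos [0.1377 0.5838 0.4038] yang 76.72 j6 -0.09 F [-0.4  0.8 -0.1]
shift [-0.5655 -0.5792  0.0747] az -0.686
```

Emit:
carry_out([
  {"hand":50,"x":-0.565,"y":-0.58,"z":0,"ax":0,"ay":0,"az":-0.69},
  {"hand":50,"x":-0.565,"y":-0.58,"z":0,"ax":0,"ay":0,"az":-0.69},
  {"hand":50,"x":-0.565,"y":-0.58,"z":0,"ax":0,"ay":0,"az":-0.69},
  {"hand":50,"x":-0.565,"y":-0.58,"z":0,"ax":0,"ay":0,"az":-0.69},
  {"hand":50,"x":-0.565,"y":-0.58,"z":0,"ax":0,"ay":0,"az":-0.69},
  {"hand":50,"x":-0.565,"y":-0.58,"z":0,"ax":0,"ay":0,"az":-0.69},
  {"hand":50,"x":-0.565,"y":-0.58,"z":0,"ax":0,"ay":0,"az":-0.69},
  {"hand":50,"x":-0.565,"y":-0.58,"z":0,"ax":0,"ay":0,"az":-0.69},
])

```text
t: 1.1
tool_pos: [0.3921, 0.1595, 0.4047]
orientation: [-0.714, 3.059, 0.0]
force: [0.9, 0.7, 1.0]
opening: 0.0463
gripper_force: 0.0
```

```bash
python3 -c "
from h import *
delta(.555,-.11,.33,116)"
```

```text
t 1.1 pos [0.3921 0.1595 0.4047] yang 116.26 j6 -1.76 F [0.9 0.7 1. ]
shift [-0.0268 -0.3137  0.0747] az 0.005
```

Emit:
carry_out([
  {"hand":50,"x":-0.027,"y":-0.314,"z":0.06,"ax":0,"ay":0,"az":0},
  {"hand":50,"x":-0.027,"y":-0.314,"z":0.06,"ax":0,"ay":0,"az":0},
  {"hand":50,"x":-0.027,"y":-0.314,"z":0.06,"ax":0,"ay":0,"az":0},
  {"hand":50,"x":-0.027,"y":-0.314,"z":0.06,"ax":0,"ay":0,"az":0},
  {"hand":50,"x":-0.027,"y":-0.314,"z":0.06,"ax":0,"ay":0,"az":0},
  {"hand":50,"x":-0.027,"y":-0.314,"z":0.06,"ax":0,"ay":0,"az":0},
  {"hand":50,"x":-0.027,"y":-0.314,"z":0.06,"ax":0,"ay":0,"az":0},
  {"hand":50,"x":-0.027,"y":-0.314,"z":0.06,"ax":0,"ay":0,"az":0},
])

```text
t: 2.1
tool_pos: [0.5545, -0.1071, 0.3453]
orientation: [-0.715, 3.059, 0.0]
force: [0.1, -0.1, 0.3]
opening: 0.0465
gripper_force: 0.0
```

```bash
python3 -c "
from h import *
delta(.555,-.11,.33,116)
p=camera_params('wrist');im,d=read_camera('wrist');print(p)
import pickle;pickle.dump((p,d),open('w1.pkl','wb'));cv2.imwrite('pics/w1.png',im)"
```

```text
t 2.1 pos [ 0.5545 -0.1071  0.3453] yang 116.31 j6 -2.31 F [ 0.1 -0.1  0.3]
shift [ 0.0008 -0.0028  0.0153] az 0.005
{'fx': 350.3984650587955, 'fy': 350.3984650587955, 'cx': 284.5085503868371, 'cy': 210.27372554929136, 'k1': -0.0038181483272408975, 'position': array([ 0.49440639, -0.13711237,  0.32510939]), 'rotation': array([-0.15443246, -0.24873264,  2.01724316])}
```

View pics/w1.png

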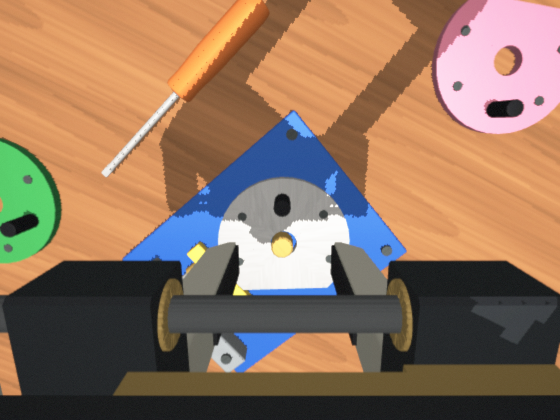

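The wrist view shows the steel disc between the fingers, with the spigot top at (282,245), the post top near (282,201), and the flat along the lower edge from (246,290) to about (330,288).

```bash
python3 -c "
from h import *
import pickle;p,d=pickle.load(open('w1.pkl','rb'))
print('spigot',world('wrist',d,282,243,p,z=.03),'post',world('wrist',d,282,200,p,z=.052))
print('postbase',world('wrist',d,282,213,p,z=.022))
for u,v in((293,134),(387,250)):print('plate bolt',world('wrist',d,u,v,p,z=.012))
print('top bolts',crop(340,386,.012),crop(600,501,.012))
"
```

```text
spigot [ 0.58851652 -0.09312308  0.03      ] post [ 0.54900541 -0.11236221  0.052     ]
postbase [ 0.56567182 -0.10440353  0.022     ]
plate bolt [ 0.49978209 -0.12613356  0.012     ]
plate bolt [0.55650388 0.00196908 0.012     ]
top bolts [5.55527919e-01 2.38635229e-05 1.20000000e-02] [ 0.49926179 -0.12917496  0.012     ]
```

```bash
python3 -c "
from h import *
delta(.554,-.111,.216,116)"
```

```text
t 2.15 pos [ 0.5545 -0.107   0.3455] yang 116.34 j6 -2.31 F [-0.3 -0.1  0.1]
shift [ 0.0023 -0.0033  0.1295] az 0.006
```

Emit:
carry_out([
  {"hand":50,"x":0.002,"y":-0.002,"z":0.05,"ax":0,"ay":0,"az":0},
  {"hand":50,"x":0.002,"y":-0.002,"z":0.09,"ax":0,"ay":0,"az":0},
  {"hand":50,"x":0.002,"y":-0.002,"z":0.11,"ax":0,"ay":0,"az":0},
  {"hand":50,"x":0.002,"y":-0.002,"z":0.125,"ax":0,"ay":0,"az":0},
  {"hand":30,"x":0.002,"y":-0.002,"z":0.129,"ax":0,"ay":0,"az":0},
  {"hand":22,"x":0.002,"y":-0.002,"z":0.129,"ax":0,"ay":0,"az":0},
  {"hand":22,"x":0.002,"y":-0.002,"z":0.129,"ax":0,"ay":0,"az":0},
], newtons=5)

```text
t: 3.02
tool_pos: [0.5545, -0.1112, 0.2171]
orientation: [-0.713, 3.058, -0.002]
force: [0.3, -0.1, -0.1]
opening: 0.0225
gripper_force: 0.0
```

```bash
python3 -c "
from h import *
delta(.554,-.111,.216,116);s=read_state();print(s['opening'],s['gripper_force'])
# arc targets relative, in tool axes
st=s;M=R.from_rotvec(st['orientation']).as_matrix();c=np.array([.5893,-.0922])
for k in (10,20,30,40,50,54):
    a=np.radians(208-k);q=c+.04*np.array([np.cos(a),np.sin(a)]);print(k,(M.T@(np.r_[q,.216]-st['tool_pos'])).round(4),np.radians(k).round(3))
"
```

```text
t 3.025 pos [ 0.5545 -0.1112  0.2171] yang 116.25 j6 -2.32 F [ 0.3 -0.1 -0.1]
shift [0.0004 0.0004 0.0011] az 0.004
0.022473448147318748 0.0
10 [-0.      0.0073  0.0011] 0.175
20 [-0.0016  0.0141  0.0011] 0.349
30 [-0.0044  0.0205  0.0011] 0.524
40 [-0.0082  0.0264  0.0011] 0.698
50 [-0.013   0.0314  0.0011] 0.873
54 [-0.0151  0.0332  0.0011] 0.942
```

Emit:
carry_out([
  {"hand":19,"x":0,"y":0.004,"z":0.001,"ax":0,"ay":0,"az":0.09},
  {"hand":19,"x":0,"y":0.007,"z":0.001,"ax":0,"ay":0,"az":0.175},
  {"hand":19,"x":-0.0016,"y":0.014,"z":0.001,"ax":0,"ay":0,"az":0.35},
  {"hand":19,"x":-0.0044,"y":0.0205,"z":0.001,"ax":0,"ay":0,"az":0.524},
  {"hand":19,"x":-0.0062,"y":0.0235,"z":0.001,"ax":0,"ay":0,"az":0.61},
  {"hand":19,"x":-0.0082,"y":0.0264,"z":0.001,"ax":0,"ay":0,"az":0.7},
  {"hand":19,"x":-0.0082,"y":0.0264,"z":0.001,"ax":0,"ay":0,"az":0.7},
])

```text
t: 3.9
tool_pos: [0.5501, -0.084, 0.2161]
orientation: [0.378, 3.117, -0.001]
force: [0.9, -0.8, 0.6]
opening: 0.0179
gripper_force: 1.1
```

```bash
python3 -c "
from h import *
delta(.554,-.111,.216,116);s=read_state();print(s['opening'],s['gripper_force'])
st=s;M=R.from_rotvec(st['orientation']).as_matrix();c=np.array([.5893,-.0922])
for k in (40,46,50,54):
    a=np.radians(208-k);q=c+.04*np.array([np.cos(a),np.sin(a)]);print(k,(M.T@(np.r_[q,.216]-st['tool_pos'])).round(4),np.radians(k-40).round(3))
"
```

```text
t 3.9 pos [ 0.5501 -0.084   0.2161] yang 76.18 j6 -1.57 F [ 0.9 -0.8  0.6]
shift [-0.0102 -0.0253  0.0001] az -0.695
0.01788913863682671 1.0623009502887726
40 [-0.      0.0001  0.0001] 0.0
46 [-0.0001  0.0043  0.0001] 0.105
50 [-0.0004  0.0071  0.0001] 0.175
54 [-0.0009  0.0098  0.0001] 0.244
```

Emit:
carry_out([
  {"hand":19,"x":0,"y":0.0043,"z":0,"ax":0,"ay":0,"az":0.105},
  {"hand":19,"x":-0.0004,"y":0.0071,"z":0,"ax":0,"ay":0,"az":0.175},
  {"hand":19,"x":-0.0009,"y":0.0098,"z":0,"ax":0,"ay":0,"az":0.244},
  {"hand":19,"x":-0.0009,"y":0.0098,"z":0,"ax":0,"ay":0,"az":0.244},
])

```text
t: 4.4
tool_pos: [0.553, -0.0745, 0.2153]
orientation: [0.752, 3.05, 0.0]
force: [-0.9, -2.0, 0.8]
opening: 0.0175
gripper_force: 0.5
```

```bash
python3 -c "
from h import *
delta(.554,-.111,.216,116);s=read_state();print(s['opening'],s['gripper_force'])
im,d=read_camera('scene');cv2.imwrite('pics/s2.png',cv2.resize(im[165:285,170:330],None,fx=4.7,fy=4.7,interpolation=cv2.INTER_CUBIC))"
```

```text
t 4.4 pos [ 0.553  -0.0745  0.2153] yang 62.29 j6 -1.31 F [-0.9 -2.   0.8]
shift [-0.0179 -0.0319 -0.0007] az -0.937
0.01748720649150221 0.5480722524225712
```

View pics/s2.png

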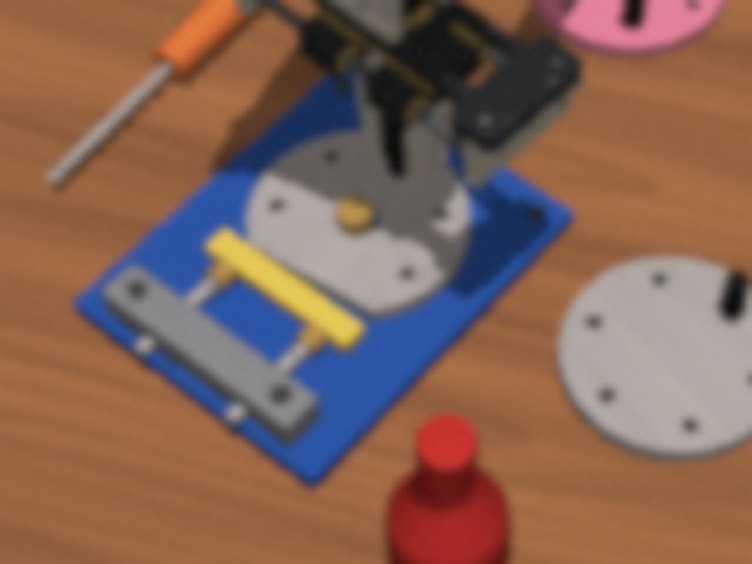

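The picture shows the bar (210,240)–(360,335) flush along the disc's flat. Next I open and lift clear.

Emit:
carry_out([
  {"hand":40,"x":0,"y":-0.001,"z":0,"ax":0,"ay":0,"az":0},
  {"hand":50,"x":0,"y":-0.001,"z":0,"ax":0,"ay":0,"az":0},
  {"hand":50,"x":0,"y":-0.001,"z":-0.03,"ax":0,"ay":0,"az":0},
  {"hand":50,"x":0,"y":-0.001,"z":-0.09,"ax":0,"ay":0,"az":0},
  {"hand":50,"x":-0.06,"y":-0.001,"z":-0.14,"ax":0,"ay":0,"az":0},
  {"hand":50,"x":0.06,"y":0,"z":-0.17,"ax":0,"ay":0,"az":0},
  {"hand":50,"x":0.12,"y":0,"z":-0.17,"ax":0,"ay":0,"az":0},
  {"hand":50,"x":0.12,"y":0,"z":-0.17,"ax":0,"ay":0,"az":0},
])

```text
t: 5.45
tool_pos: [0.4453, -0.0176, 0.3847]
orientation: [-0.754, -3.049, -0.0]
force: [0.5, 0.7, 1.2]
opening: 0.0464
gripper_force: 0.0
```

```bash
python3 -c "
from h import *
delta(.554,-.111,.216,116)
im,d=read_camera('scene');a=cv2.resize(im[165:285,180:330],None,fx=4,fy=4,interpolation=cv2.INTER_CUBIC)[:, :590]
p=camera_params('wrist');w,d=read_camera('wrist');import pickle;pickle.dump(p,open('w2.pkl','wb'))
cv2.imwrite('pics/s3.png',a);cv2.imwrite('pics/w2.png',w)
"
```

```text
t 5.45 pos [ 0.4453 -0.0176  0.3847] yang 62.21 j6 -1.24 F [0.5 0.7 1.2]
shift [-0.1399 -0.032   0.1686] az -0.939
```

View pics/s3.png

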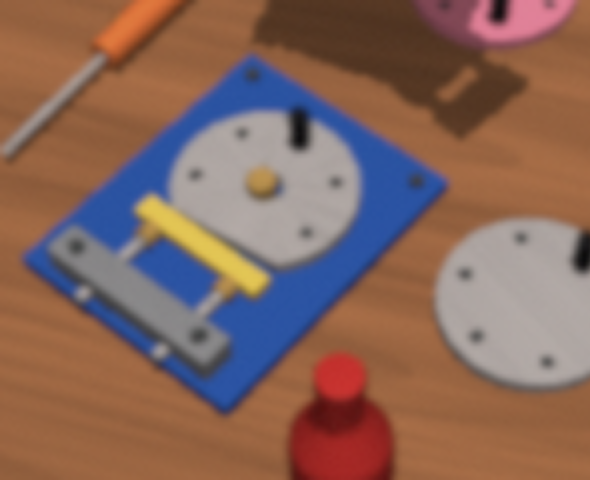

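View pics/w2.png

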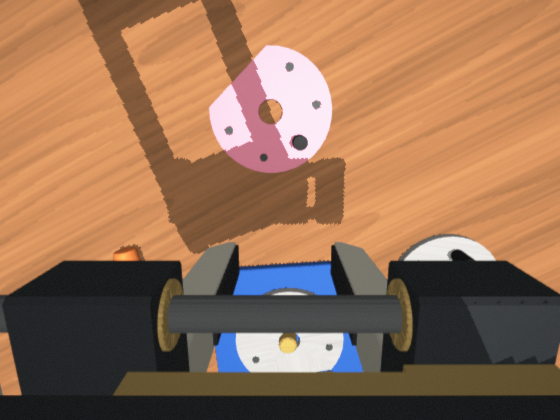

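The scene crop shows the disc lying flat, the post at (300,130), and the bar (140,205)–(265,290) against the flat. The wrist view shows mostly the gripper. I'll measure from the top camera to confirm.

```bash
python3 -c "
from h import *
im,d=read_camera('top');cv2.imwrite('pics/t3.png',cv2.resize(im[125:245,200:370],None,fx=4.7,fy=4.7,interpolation=cv2.INTER_CUBIC))"
```

```text
(no output)
```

View pics/t3.png

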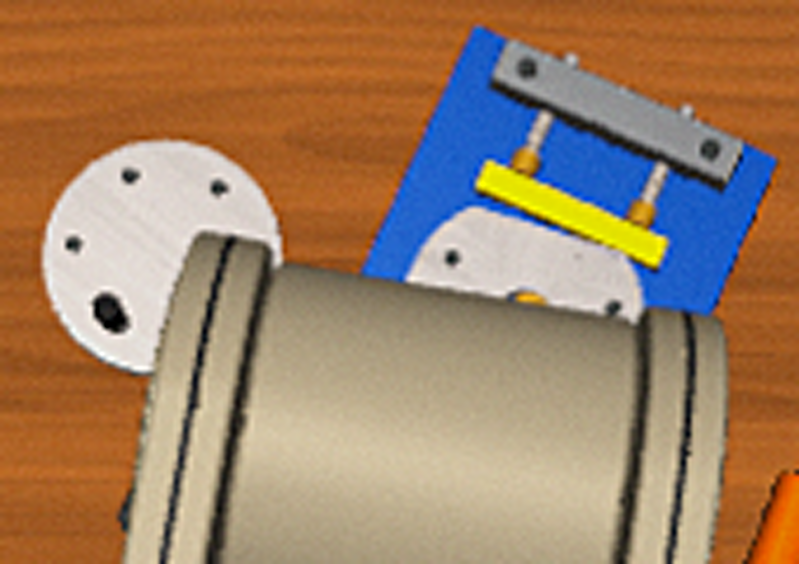

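The bar is not fully flush. There is a gap at the left end of the flat near (485,205), and the holes have moved only about 45°, so roughly 7° is still needed. I'll go back over the post and look again.

```bash
python3 -c "
from h import *
s=crop(527,313,.03);ang=lambda v:np.degrees(np.arctan2(v[1],v[0]))
for o,n in (((435,327),(452,258)),((585,251),(615,308))): print(ang(crop(*o,.022)-s)-ang(crop(*n,.022)-s))
b1=crop(475,192,.023);b2=crop(658,269,.023);print('bar dist',np.linalg.norm(((b1+b2)/2-s)[:2]))
delta(.551,-.0805,.33,70)"
```

```text
46.040080298715075
42.26434797662815
bar dist 0.04818766356271024
t 5.6 pos [ 0.4455 -0.0174  0.3854] yang 62.28 j6 -1.24 F [ 1.  -1.1 -0.5]
shift [-0.1226 -0.0068  0.0556] az -0.135
```

Emit:
carry_out([
  {"hand":50,"x":-0.06,"y":-0.003,"z":0.02,"ax":0,"ay":0,"az":-0.07},
  {"hand":50,"x":-0.122,"y":-0.007,"z":0.04,"ax":0,"ay":0,"az":-0.135},
  {"hand":50,"x":-0.122,"y":-0.007,"z":0.04,"ax":0,"ay":0,"az":-0.135},
  {"hand":50,"x":-0.122,"y":-0.007,"z":0.04,"ax":0,"ay":0,"az":-0.135},
])

```text
t: 6.1
tool_pos: [0.5516, -0.0819, 0.3439]
orientation: [-0.549, -3.091, -0.0]
force: [-0.1, -0.6, 0.0]
opening: 0.0464
gripper_force: 0.0
```

```bash
python3 -c "
from h import *
delta(.551,-.0805,.216,70)
p=camera_params('wrist');im,d=read_camera('wrist')
import pickle;pickle.dump((p,d),open('w3.pkl','wb'));cv2.imwrite('pics/w3.png',cv2.resize(im[140:340,160:400],None,fx=3,fy=3,interpolation=cv2.INTER_CUBIC))"
```

```text
t 6.1 pos [ 0.5516 -0.0819  0.3439] yang 69.84 j6 -1.46 F [-0.1 -0.6  0. ]
shift [0.0008 0.0011 0.1279] az -0.003
```

View pics/w3.png

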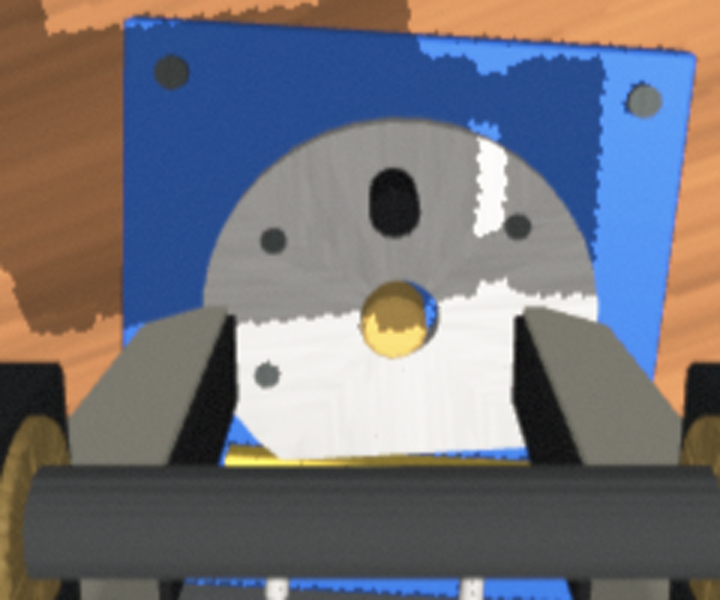

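The disc's flat runs from (275,460) to (525,447) in this crop, the plate edge from (125,20) to (695,52), the post blob is at (394,203), and the hole is at (400,318). The flat is a few degrees short of parallel with the bar.

```bash
python3 -c "
from h import *
import pickle;p,d=pickle.load(open('w3.pkl','rb'))
w=lambda x,y,z:world('wrist',d,160+(x+.5)/3-.5,140+(y+.5)/3-.5,p,z=z)
ang=lambda v:np.degrees(np.arctan2(v[1],v[0]))
f=w(275,460,.022)-w(525,447,.022);print('flat normal',ang([-f[1],f[0]]))
g=w(125,20,.012)-w(695,52,.012);print('plate',ang([-g[1],g[0]]))
h1,h2=w(273,241,.022),w(518,227,.022);print('holes normal',ang([-(h1-h2)[1],(h1-h2)[0]]))
print('hole',w(400,318,.022),'spig',w(394,312,.03))
print('post top',w(394,192,.052),'base',w(394,214,.022))
"
```

```text
flat normal -16.94586011616916
plate -23.390507450534216
holes normal -16.81919473844383
hole [ 0.59269371 -0.08940598  0.022     ] spig [ 0.5875664  -0.08962792  0.03      ]
post top [ 0.5485939  -0.07587651  0.052     ] base [ 0.56148351 -0.08000706  0.022     ]
```

Emit:
carry_out([
  {"hand":50,"x":0.0,"y":0.004,"z":0.05,"ax":0,"ay":0,"az":0.06},
  {"hand":50,"x":0.0,"y":0.004,"z":0.09,"ax":0,"ay":0,"az":0.09},
  {"hand":50,"x":0.0,"y":0.004,"z":0.115,"ax":0,"ay":0,"az":0.09},
  {"hand":50,"x":0.0,"y":0.004,"z":0.127,"ax":0,"ay":0,"az":0.09},
  {"hand":25,"x":0.0,"y":0.004,"z":0.128,"ax":0,"ay":0,"az":0.09},
  {"hand":19,"x":0.0,"y":0.004,"z":0.128,"ax":0,"ay":0,"az":0.09},
  {"hand":19,"x":0.0,"y":0.004,"z":0.128,"ax":0,"ay":0,"az":0.09},
])

```text
t: 7.02
tool_pos: [0.5533, -0.0778, 0.2184]
orientation: [0.686, 3.063, -0.0]
force: [-0.2, 0.2, -0.2]
opening: 0.0211
gripper_force: 0.0
```

```bash
python3 -c "
from h import *
delta(.5562,-.0705,.216,63);s=read_state();print(s['opening'],s['gripper_force'])"
```

```text
t 7.025 pos [ 0.5533 -0.0778  0.2184] yang 64.75 j6 -1.36 F [-0.2  0.2 -0.2]
shift [0.0005 0.0079 0.0024] az 0.031
0.021095379502567978 0.0
```

Emit:
carry_out([
  {"hand":19,"x":0,"y":0.003,"z":0.001,"ax":0,"ay":0,"az":0},
  {"hand":19,"x":0,"y":0.006,"z":0.001,"ax":0,"ay":0,"az":0.03},
  {"hand":19,"x":0,"y":0.008,"z":0.001,"ax":0,"ay":0,"az":0.03},
  {"hand":19,"x":0,"y":0.009,"z":0.001,"ax":0,"ay":0,"az":0.03},
  {"hand":19,"x":0,"y":0.009,"z":0.001,"ax":0,"ay":0,"az":0.03},
])

```text
t: 7.65
tool_pos: [0.5563, -0.0701, 0.2159]
orientation: [-0.732, -3.054, 0.002]
force: [-4.5, -5.9, 3.1]
opening: 0.0177
gripper_force: 3.3
```

```bash
python3 -c "
from h import *
delta(.5562,-.0705,.216,63);s=read_state();print(s['opening'],s['gripper_force'])"
```

```text
t 7.65 pos [ 0.5563 -0.0701  0.2159] yang 63.03 j6 -1.32 F [-4.5 -5.9  3.1]
shift [-0.0001 -0.0004 -0.0001] az 0.001
0.01772929759840763 3.316401243209839
```

Emit:
carry_out([
  {"hand":30,"x":0,"y":-0.002,"z":0,"ax":0,"ay":0,"az":0},
  {"hand":50,"x":0,"y":-0.002,"z":0,"ax":0,"ay":0,"az":0},
  {"hand":50,"x":0,"y":-0.002,"z":-0.03,"ax":0,"ay":0,"az":0},
  {"hand":50,"x":0,"y":-0.002,"z":-0.09,"ax":0,"ay":0,"az":0},
  {"hand":50,"x":0,"y":-0.002,"z":-0.15,"ax":0,"ay":0,"az":0},
  {"hand":50,"x":0.06,"y":0.02,"z":-0.19,"ax":0,"ay":0,"az":0},
  {"hand":50,"x":0.1,"y":0.06,"z":-0.19,"ax":0,"ay":0,"az":0},
  {"hand":50,"x":0.12,"y":0.11,"z":-0.19,"ax":0,"ay":0,"az":0},
])

```text
t: 8.65
tool_pos: [0.4983, 0.0842, 0.4074]
orientation: [0.734, 3.052, 0.002]
force: [1.3, 0.4, -0.1]
opening: 0.0464
gripper_force: 0.0
```

Emit:
carry_out([
  {"hand":50,"x":0.02,"y":0.06,"z":0,"ax":0,"ay":0,"az":0},
  {"hand":50,"x":0.04,"y":0.12,"z":0,"ax":0,"ay":0,"az":0},
  {"hand":50,"x":0.06,"y":0.17,"z":0,"ax":0,"ay":0,"az":0},
  {"hand":50,"x":0.08,"y":0.22,"z":0,"ax":0,"ay":0,"az":0},
  {"hand":50,"x":0.1,"y":0.26,"z":0,"ax":0,"ay":0,"az":0},
  {"hand":50,"x":0.1,"y":0.26,"z":0,"ax":0,"ay":0,"az":0},
])

```text
t: 9.4
tool_pos: [0.5273, 0.3632, 0.4049]
orientation: [-0.726, -3.055, -0.0]
force: [0.8, -0.1, 0.1]
opening: 0.0463
gripper_force: 0.0
```

```bash
python3 -c "
from h import *
delta(.5562,-.0705,.216,63)
im,d=read_camera('top');cv2.imwrite('pics/t4.png',cv2.resize(im[125:245,200:370],None,fx=4.7,fy=4.7,interpolation=cv2.INTER_CUBIC))"
```

```text
t 9.4 pos [0.5273 0.3632 0.4049] yang 63.26 j6 -0.58 F [ 0.8 -0.1  0.1]
shift [-0.2212 -0.3743  0.1886] az 0.004
```

View pics/t4.png

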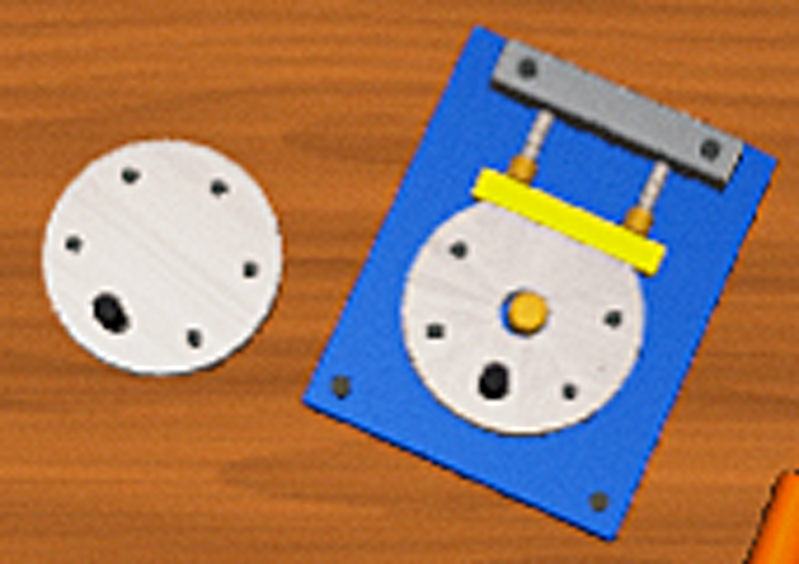

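The bar from (475,195) to (655,272) now lies flush on the flat. The line of holes (458,250)–(613,318) is parallel to it within about 1°. The spare has not moved.

```bash
python3 -c "
from plant import robot
print(robot.close_job())"
```

```text
the job is handed in; nothing more can be done
None
```

The cover disc is turned so the yellow bar sits flush on its flat (parallel within about 1° in the last top view), the gripper is clear, the spare is unmoved and nothing came near the sauce bottle; the job is handed in, with no verdict returned.

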